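# Load the chisel sharpener and start it at the guarded switch

### The arm

A 6-joint arm with a two-finger parallel gripper is mounted at the origin on the work surface. World frame = base frame: x ahead of the robot, y to its left, z up, the work surface at z = 0. Lengths are in m, angles in degrees, forces in N, time in s.
With the tool pointing down it reaches from about 0.25 to 0.725 m from the base axis. Payload 9.7 kg.
Tool frame: the origin (TCP) lies at the centre of the arm's flange, where the gripper is bolted on; the fingertips stand bot.tips_ahead ahead of it and the grasp point (between the pads) lies 155 mm ahead of it (bot.tips_ahead is the distance from the TCP to the fingertips, in m); z points along the fingers, y is the line along which they close (so a half turn about z gives the same grasp; the last joint's range is limited). The gripper opens to 85 mm and grips with 20 to 120 N. Pads are 22 mm wide; open, the fingers measure 114 mm over their backs; the gripper's body (76 mm by 85 mm) begins 54 mm behind the grasp point. The pads swing forward as they close: fully open they stand 13 mm farther back than shut.
Start: joints at [-69.786, 4.979, 10.078, 95.1, 0, 90], TCP at [0.19, -0.516, 0.405] pointing down, gripper open.
Joint ranges: [-179.16, 179.16], [-48.56, 103.87], [-65.8, 70.77], [-126.05, 130.52], [-82.76, 87.17], [-180, 180]. Speed limits (degrees/s): [127.2, 127.2, 147.25, 180, 180, 180].

### API

Orientations are given as [roll, pitch, yaw] about the fixed x, y, z axes, in that order (R = Rz(yaw) Ry(pitch) Rx(roll)).
In Python, from workcell import bot gives the robot as it stands.
- The arm moves only by the tool drive_tool, never from a script. Its argument "plan" is a list of rows, each an object of numbers: "dx", "dy", "dz": the shift along the tool's x, y, z in m; "roll": the turn about the tool's z in rad; "hand": the finger opening in m, from 0 to 0.0854. In form: [{"dx": .., "dy": .., "dz": .., "roll": .., "hand": ..}, ...]. A call has 1 to 20 rows; each row is the pose to reach, as a shift and turn from the pose commanded when the call began, along the tool's axes at that moment; what a row does not reach only later rows make up. A row lasts 1/12 s, in which the tool goes at most 41.7 mm and 7.16 degrees, less where a joint would pass 70% of its speed; a pose out of reach is approached as far as the arm can. A call with a gripper value outside its range is refused whole. The fingers move at their own pace and stop on an object; "force" is the grip in N (left out, the last holds). Time passes only in rows, so rows that repeat a pose let the fingers close. It gives the time, the measured TCP pose, the force and the opening at its end, in the units of the state.
- bot.get_obs(): the state, without advancing time (a new reading comes with each control period).
- bot.camera(name): name is "scene" or "top"; returns a dict with "frame" (400x640x3 uint8, red, green, blue), "z_map" (400x640 float32, m along the optical axis (not along the pixel's ray), 0 where there is no reading), "mtx" (3x3 intrinsics, pixels), "k1" (the pictures are not rectified: a ray, as slopes to the right and down, at radius r is drawn at 1 + k1 r^2 times it, then the intrinsics apply), "R" (3x3) and "t" (3): a world point X has camera coordinates R X + t. Camera axes: x right, y down, z forward; pixel columns grow to the right and rows downward; lengths in m; the calibration is good to about 2 mm. A picture is of the moment at which its call begins.
- bot.job_done(): hands the job in, once; it reports no verdict.
The state is a dict: "time": time; "q": joint angles; "qd": joint speeds; "joint_efforts": joint torques, N m; "ee_pos": TCP position; "tcp_rot": TCP orientation; "wrist_force": force on the tool from outside, world axes, zero at the start; "torque": the same for the moment, N m; "opening": finger opening in m.
Only numpy, scipy, OpenCV 4.12 (cv2) and the standard library are available. Lean on these libraries where they do the work, as an engineer would, in place of code of your own. Each camera call takes 0.05 s, during which the arm holds its last target. There are 200 camera calls.

### The job

Take the flat-edged chisel out of the wooden rack and load it, edge first, into the slotted tunnel of the sharpener until its edge meets the stop inside; you will have to set it down and take it again nearer its head. Then flip up the guard cover of the start box until it stays open by itself, and press the switch beneath until it stays down. Leave the chisel loaded and the cover open, leave the round punch in its groove, and do not disturb the hammer or the tin.

Things in the scene. Friction and masses are not known exactly. Their poses are not given: they have to be found in the camera images.
- chisel_center (a point): Centre of the flat cold chisel: bare steel, 0.3 kg, 150 mm long, square shank 18 x 18 mm. x points along it to the cutting edge, z up. Full section from the head (x = -75 mm) to +35 mm, then it tapers in height to a 5 mm thick, 18 mm wide edge at +75 mm. It starts level in a rack groove, centre 21 mm above the bench; from the head to about x = -15 mm (+-3) wooden cheeks leave no room for fingers.
- chisel_edge (a point): Middle of the chisel's cutting edge, 75 mm along x from its centre, at half its height; same axes as the centre.
- punch_center (a point): Centre of the round punch that lies in the rack's other groove (either one): bare steel, round 18 mm shank with an 8 mm nose, 150 mm long. A bystander.
- rack: Fixed wooden tool rack; origin in the centre of its underside on the bench. Base board 170 x 170 mm, 12 mm thick; on it, from x = -80 to -10 mm, a block with its top 38 mm above the bench and two open-topped grooves 26 mm wide along x at y = -38 and +38 mm. The tools rest on the board; their working ends point to the rack's +x and lie free.
- bed_mouth (a point): Centre of the tunnel's mouth on the bed surface of the grey sharpener (fixed), 40 mm above the bench. x points into the tunnel, z up. The flat bed, 70 mm wide, runs open to x = -125 mm. The tunnel's channel is 26 mm wide and 26 mm high, flared to 39 mm at the mouth over 18 mm; its slotted roof tops out 34 mm above the bed, 54 mm wide. From x = 85 mm a motor housing, 150 mm wide, 120 mm high.
- bed_stop (a point): On the bed at the inner end of the tunnel, 85 mm beyond the mouth: the flat stop which the edge must meet. Same axes as the mouth. Fully loaded, the chisel leaves 65 mm of its head end in the open, so only a grip near the head (about x = -45 mm of the chisel) lets it go home.
- cover_tab (a point): Middle of the lifting tab of the guard cover: an aluminium bar 10 mm thick, 22 mm wide, sticking out 50 mm from the cover's front edge; this point is 32 mm from that edge, 18 mm from the tab's end, 94 mm above the bench when closed; open air below it, in front of the box. Axes turn with the cover: closed, x points to the hinge, y along the hinge, z up.
- cover_hinge (a point): Middle of the cover's hinge axis, 75 mm above the bench at the back of the start box (fixed, dark steel, 110 x 90 mm, 70 mm high). Closed, the tab point is 129 mm in front (-x) of it and 19 mm above. Axes turn with the cover: closed, x points to the back, y along the hinge, z up. The aluminium cover is 84 mm wide, 97 mm long, 24 mm deep, 0.09 kg.
- guard_cover (a joint): Angle of the guard cover, rad: 0 closed, 1.9 at its open stop. It opens by lifting the tab up and over to the back. It moves easily, falls shut if let go below about 1.2 and falls back to its open stop and stays there if let go beyond about 1.5.
- switch_top (a point): Top centre of the start switch, a black round push switch of 32 mm diameter under the cover, 52 mm in front of the hinge; 87 mm above the bench when up.
- start_switch (a joint): Travel of the start switch, m: 0 up, 0.008 fully down. It needs 3 N to move, has no spring and stays where it is pushed.
- hammer_grip (a point): Grip of a hand hammer that lies on the bench. A bystander.
- tin_center (a point): Centre of a closed steel tin, 70 mm diameter, 100 mm high, standing on the bench. A bystander.
There are look-alikes about, which are no part of the job. Leave any orange look-alike of the part that bears cover_tab alone.

How it is judged:
By the outcome, as a careful person would: the job done as asked, in the order asked, and still so for the second after the job is handed in, with the robot touching nothing.
It also fails if it takes over 72 s, if anything falls off the work surface, if the arm or the gripper's body presses on something with over 40 N, if the wrist force passes 120 N, or if a joint passes its speed limit or range.

## Working session

There is one attempt and no reset: what is moved stays moved. The work goes in short steps, Python scripts to look and compute and a tool call to move; the robot and the scene stay as the last step left them, time stands still between calls to the robot, and variables do not carry over. Pictures are saved under pics/ and viewed, on a budget of 10 in all, crops included, one or two more only if the job needs it, and the job is handed in when it is done.

Besides the shell and the picture viewer there is one more tool, called after ">>>" as name(argument=value, ...), one argument or row to a line, values as JSON. drive_tool: Moves the arm, as the interface text tells. Its arguments: {"type":"object","properties":{"plan":{"type":"array","items":{"type":"object","properties":{"dx":{"type":"number"},"dy":{"type":"number"},"dz":{"type":"number"},"roll":{"type":"number"},"hand":{"type":"number"}}}},"force":{"type":"number"}},"required":["plan"]}

```bash
mkdir -p pics; ls
cat > h.py <<'E'
import numpy as np, cv2
from workcell import bot
def save(c,name):
    cv2.imwrite('pics/'+name+'.png',cv2.cvtColor(c['frame'],cv2.COLOR_RGB2BGR))
def world(c,u,v,z=None):
    """pixel -> world: with depth map, or onto plane z"""
    m=c['mtx']; p=cv2.undistortPoints(np.array([[[u,v]]],float),m,np.array([c['k1'],0,0,0.]))[0,0] if True else None
    d=np.array([p[0],p[1],1.])
    R,t=c['R'],c['t']; o=-R.T@t; r=R.T@d
    s=c['z_map'][int(round(v)),int(round(u))] if z is None else (z-o[2])/r[2]
    return o+s*r
def cloud(c):
    H,W=c['z_map'].shape
    uu,vv=np.meshgrid(np.arange(W),np.arange(H))
    p=cv2.undistortPoints(np.stack([uu,vv],-1).reshape(-1,1,2).astype(float),c['mtx'],np.array([c['k1'],0,0,0.]))[:,0]
    d=np.c_[p,np.ones(len(p))]*c['z_map'].reshape(-1,1)
    return ((d-c['t'])@c['R']).reshape(H,W,3)
E
python3 - <<'E'
from h import *
for n in('scene','top'):
    c=bot.camera(n); save(c,n+'0'); np.savez(n+'0.npz',**c); print(n,c['mtx'].tolist(),c['k1'],(-c['R'].T@c['t']),(c['z_map']>0).mean())
print(bot.get_obs(), bot.tips_ahead)
E
```

```text
pics
scene [[485.6739384906881, 0.0, 318.85955857396243], [0.0, 485.6739384906881, 191.7089062057255], [0.0, 0.0, 1.0]] 0.0115528085058775 [ 1.03554964 -0.6562683   1.19056477] 0.99612890625
top [[518.0969918742102, 0.0, 330.402955670517], [0.0, 518.0969918742102, 194.3219058685867], [0.0, 0.0, 1.0]] -0.10879654330515075 [ 0.42133724 -0.02142755  1.62442953] 0.99607421875
{'time': 0.1, 'q': array([-6.97874487e+01,  5.00931144e+00,  1.00412894e+01,  9.50990281e+01,
       -5.51731801e-04,  9.00021543e+01]), 'qd': array([ 0.02578636, -0.05766315,  0.04754801, -0.02391641, -0.01660196,
       -0.02215701]), 'joint_efforts': array([ 1.68217484e-03, -5.21562374e+01,  4.65652549e+01,  1.59665267e-02,
        4.76331763e-05, -8.06481751e-06]), 'ee_pos': array([ 0.19003186, -0.51614566,  0.40406132]), 'tcp_rot': array([-1.79932950e+02,  5.54252497e-04,  2.02103976e+01]), 'wrist_force': array([ 0.07477659, -0.2078172 ,  0.40870672]), 'torque': array([ 0.00842066, -0.01227655, -0.0224653 ]), 'opening': 0.08550817428791385} 0.1734
```

View pics/top0.png

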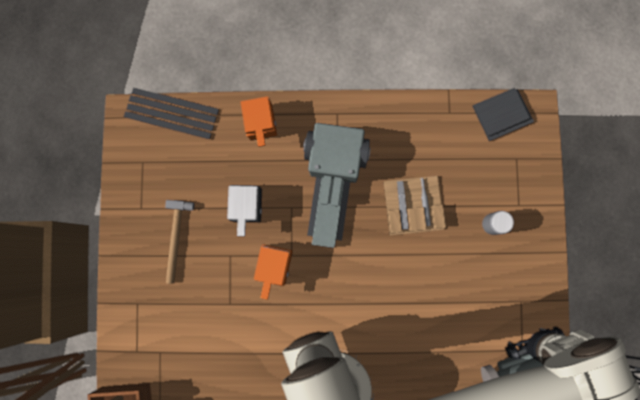

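View pics/scene0.png

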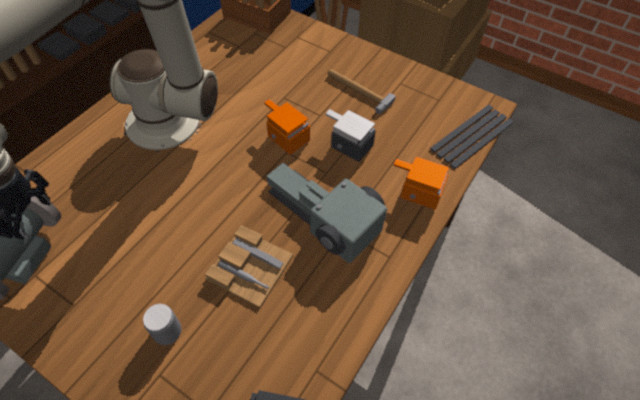

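The top view shows the rack at (415,205), the sharpener bed from (325,240) to the housing at (337,150), the aluminium-covered start box at (243,205) with its tab at (241,228), the hammer at (175,240) and the tin at (498,222). The orange boxes are look-alikes. Next I'll zoom in on the rack, bed and box.

Run:
```python
from h import *
T=np.load('top0.npz');S=np.load('scene0.npz')
b=lambda c:cv2.cvtColor(c['frame'],cv2.COLOR_RGB2BGR)
rs=lambda im:cv2.resize(im,(400,300),interpolation=cv2.INTER_CUBIC)
a=rs(b(T)[172:238+9,375:475]); d=rs(b(S)[222:312,195:315])
e=rs(b(T)[170:260,220:340]) ; f=rs(b(S)[90:240,260:460])
cv2.imwrite('pics/crop1.png',np.vstack([np.hstack([a,d]),np.hstack([e,f])]))
C=cloud(T)
for n,(u,v) in dict(toolL_tip=(402,185),toolL=(402,200),toolR=(424,185),toolR2=(428,205),blk=(414,220),cover=(243,200),tab=(241,228),bedend=(323,238),bed=(326,215),roof=(325,195),house=(337,150),tin=(498,222),bench=(280,200)).items(): print(n,C[v,u].round(4))
CS=cloud(S)
for n,(u,v) in dict(cover=(355,128),tab=(333,115),tin=(158,315)).items(): print('S',n,CS[v,u].round(4))
```

```text
toolL_tip [ 0.6296 -0.2256  0.0198]
toolL [ 0.5811 -0.2227  0.0336]
toolR [ 0.6284 -0.2939  0.0243]
toolR2 [ 0.5652 -0.3038  0.0287]
blk [ 0.5186 -0.2576  0.0387]
cover [0.5795 0.2582 0.0957]
tab [0.496  0.2633 0.0964]
bedend [0.4662 0.0217 0.0448]
bed [0.5368 0.0122 0.0378]
roof [0.5944 0.0139 0.075 ]
house [ 0.7229 -0.0235  0.1192]
tin [ 0.506  -0.4994  0.0992]
bench [5.883e-01 1.579e-01 2.000e-04]
S cover [0.5862 0.251  0.1023]
S tab [0.4986 0.2652 0.0953]
S tin [ 0.5078 -0.5054  0.0996]
```

View pics/crop1.png

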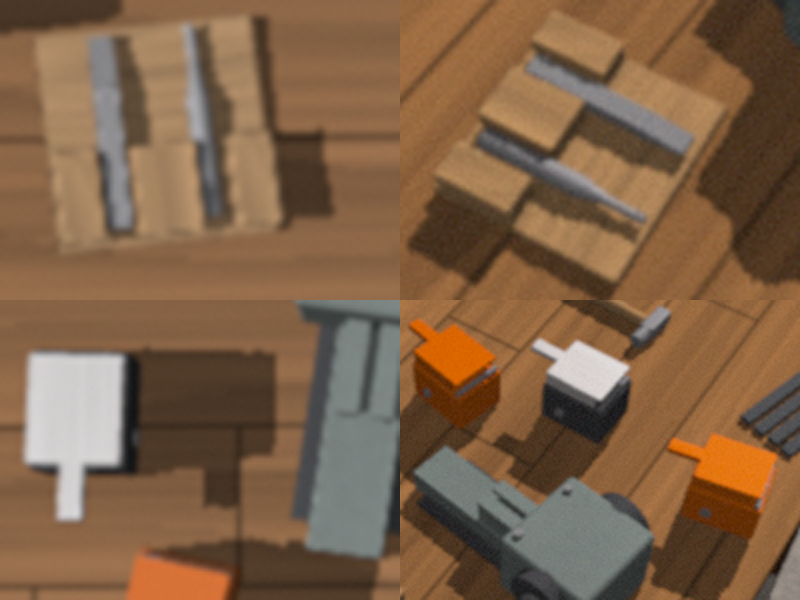

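The crops show the chisel is the left tool (top view about (402,205), constant width, edge pointing away from the robot). The right tool is the pointed punch. Next I'll measure poses from the depth clouds.

```bash
cat > meas.py <<'E'
from h import *
def rect(P):
    (cx,cy),(w,h),a=cv2.minAreaRect((P[:,:2]*1000).astype(np.float32))
    bx=cv2.boxPoints(((cx,cy),(w,h),a)); e=max([bx[1]-bx[0],bx[2]-bx[1]],key=np.linalg.norm)
    ang=np.degrees(np.arctan2(e[1],e[0])); ang=(ang+90)%180-90
    return np.round([cx,cy,max(w,h),min(w,h),ang],1)
def big(m):
    n,l,s,_=cv2.connectedComponentsWithStats(m.astype(np.uint8)); return l==1+s[1:,4].argmax()
E
python3 - <<'E'
from meas import *
for nm in('top0','scene0'):
    c=np.load(nm+'.npz'); C=cloud(c); hsv=cv2.cvtColor(c['frame'],cv2.COLOR_RGB2HSV); s=hsv[...,1]; v=hsv[...,2]; X,Y,Z=C[...,0],C[...,1],C[...,2]
    print(nm)
    def box(x0,x1,y0,y1,z0,z1): return (X>x0)&(X<x1)&(Y>y0)&(Y<y1)&(Z>z0)&(Z<z1)
    m=big(box(.46,.68,-.262,-.18,.014,.045)&(s<70)); P=C[m]; print('chisel',rect(P),m.sum(),np.percentile(P[:,2],[5,50,95]).round(4))
    for x in np.arange(.5,.66,.02):
        q=P[(abs(P[:,0]-x)<.01)]; print('  ',x.round(2),q[:,1:].mean(0).round(4) if len(q) else '', np.ptp(q[:,1]).round(4) if len(q) else '')
    m=big(box(.40,.60,-.05,.08,.03,.05)&(s<90)); P=C[m]; print('bed',rect(P),np.median(P[:,2]).round(4), P[:,0].min(),P[:,0].max())
    for x in np.arange(.46,.6,.02):
        q=P[(abs(P[:,0]-x)<.006)]
        if len(q): print('  bed',x.round(2),q[:,1].min().round(4),q[:,1].max().round(4))
    m=big(box(.40,.70,-.08,.08,.066,.083)&(s<90)); P=C[m]; print('roof',rect(P),np.median(P[:,2]).round(4), P[:,0].min(),P[:,0].max())
    m=big(box(.60,.85,-.15,.12,.11,.13)&(s<90)); P=C[m]; print('house',rect(P),np.median(P[:,2]).round(4))
    m=big(box(.44,.70,.15,.35,.085,.115)&(s<60)); P=C[m]; print('cover+tab',rect(P),np.median(P[:,2]).round(4))
    q=P[P[:,0]>.54]; print('cover',rect(q),np.percentile(q[:,2],[5,50,95])); q=P[P[:,0]<.515];print('tab',rect(q),np.median(q[:,2]))
    m=big(box(.40,.70,-.36,-.15,.034,.045)&(s>70)); print('block',rect(C[m]))
    m=big(box(.40,.70,-.36,-.15,.008,.045)); print('rack',rect(C[m]))
E
```

```text
top0
chisel [ 567.  -225.5  151.5   22.6    5.3] 317 [0.0173 0.028  0.0351]
   0.5 [-0.2301  0.0281] 0.0213
   0.52 [-0.2274  0.0284] 0.0195
   0.54 [-0.2259  0.0282] 0.0229
   0.56 [-0.2239  0.0286] 0.018
   0.58 [-0.2224  0.0287] 0.0197
   0.6 [-0.2215  0.0277] 0.0223
   0.62 [-0.2205  0.0259] 0.0214
   0.64 [-0.2186  0.0235] 0.0193
   0.66  
bed [523.1  10.6 162.1  70.   -8.8] 0.039 0.4387264716103187 0.5985408957323715
  bed 0.46 -0.0148 0.0557
  bed 0.48 -0.018 0.0525
  bed 0.5 -0.0213 0.0493
  bed 0.52 -0.0246 0.0462
  bed 0.54 -0.0278 0.043
  bed 0.56 -0.0311 0.0396
  bed 0.58 -0.0313 0.0365
roof [609.4   0.7  86.   76.2  -9.3] 0.0733 0.563926765766629 0.6574229878021831
house [724.3 -20.8 190.1 150.8  81.3] 0.1188
cover+tab [548.5 263.2 147.   87.2  -1.5] 0.098
cover [581.  262.1  86.7  82.3  89.4] [0.09182345 0.09802671 0.10317814]
tab [494.4 264.9  39.4  23.1   2.5] 0.09807051650723421
block [ 522.1 -266.1   69.6   50.2    5.9]
rack [ 567.5 -260.7  171.   170.7    5.5]
scene0
chisel [ 567.9 -218.9  150.6   25.9    5. ] 405 [0.0189 0.0288 0.0338]
   0.5 [-0.2266  0.0291] 0.0
[... 191 characters left out ...]
] 0.0199
   0.64 [-0.2169  0.024 ] 0.0197
   0.66  
bed [524.   12.8 163.3  74.3  -8.3] 0.0403 0.43854093327140153 0.5998239965756074
  bed 0.46 -0.0137 0.0572
  bed 0.48 -0.0166 0.0546
  bed 0.5 -0.0202 0.0525
  bed 0.52 -0.0246 0.047
  bed 0.54 -0.0263 0.0471
  bed 0.56 -0.0294 0.0392
  bed 0.58 -0.0319 0.0257
roof [598.  -14.4  67.2  26.   -9.1] 0.074 0.5634579611242454 0.6322571454281559
house [726.1 -19.6 189.8 150.2  81.2] 0.12
cover+tab [548.9 263.4 146.6  90.4  -1.9] 0.0991
cover [581.2 261.6  88.9  82.1  89. ] [0.09230171 0.09912043 0.10342424]
tab [495.9 265.7  38.4  27.6   9.3] 0.09913886902751565
block [ 524.2 -263.    70.7   51.7    5.8]
rack [ 568.8 -259.1  172.1  171.7  -84.4]
```

```bash
cat > go.py <<'E'
import sys
from h import *
from scipy.spatial.transform import Rotation as R
def go(x,y,z,yaw):
    o=bot.get_obs(); r=R.from_euler('xyz',o['tcp_rot'],degrees=True)
    d=r.inv().apply(np.array([x,y,z])-o['ee_pos'])
    roll=-((yaw-o['tcp_rot'][2]+180)%360-180)
    print('d',d.round(4),'roll rad',np.radians(roll).round(4),'rows>=',(max(np.linalg.norm(d)/.0417,abs(roll)/7.16)).round(1),'t',o['time'],'tips',bot.tips_ahead,'q',o['q'].round(0),'F',o['wrist_force'].round(1),'tcp',o['ee_pos'].round(4))
if __name__=='__main__': go(*map(float,sys.argv[1:]))
E
python3 go.py .5755 -.222 .29 5.5
```

```text
d [ 0.4634 -0.1427  0.1142] roll rad 0.2567 rows>= 11.9 t 0.1 tips 0.1734 q [-70.   5.  10.  95.  -0.  90.] F [ 0.1 -0.2  0.4] tcp [ 0.19   -0.5161  0.4041]
```

>>> drive_tool(
  plan=[
    {"dx":0.463,"dy":-0.143,"dz":0.114,"roll":0.257,"hand":0.05},
    {"dx":0.463,"dy":-0.143,"dz":0.114,"roll":0.257,"hand":0.05},
    {"dx":0.463,"dy":-0.143,"dz":0.114,"roll":0.257,"hand":0.05},
    {"dx":0.463,"dy":-0.143,"dz":0.114,"roll":0.257,"hand":0.05},
    {"dx":0.463,"dy":-0.143,"dz":0.114,"roll":0.257,"hand":0.05},
    {"dx":0.463,"dy":-0.143,"dz":0.114,"roll":0.257,"hand":0.05},
    {"dx":0.463,"dy":-0.143,"dz":0.114,"roll":0.257,"hand":0.05},
    {"dx":0.463,"dy":-0.143,"dz":0.114,"roll":0.257,"hand":0.05},
    {"dx":0.463,"dy":-0.143,"dz":0.114,"roll":0.257,"hand":0.05},
    {"dx":0.463,"dy":-0.143,"dz":0.114,"roll":0.257,"hand":0.05},
    {"dx":0.463,"dy":-0.143,"dz":0.114,"roll":0.257,"hand":0.05},
    {"dx":0.463,"dy":-0.143,"dz":0.114,"roll":0.257,"hand":0.05},
    {"dx":0.463,"dy":-0.143,"dz":0.114,"roll":0.257,"hand":0.05},
    {"dx":0.463,"dy":-0.143,"dz":0.114,"roll":0.257,"hand":0.05},
    {"dx":0.463,"dy":-0.143,"dz":0.114,"roll":0.257,"hand":0.05},
    {"dx":0.463,"dy":-0.143,"dz":0.114,"roll":0.257,"hand":0.05},
    {"dx":0.463,"dy":-0.143,"dz":0.114,"roll":0.257,"hand":0.05},
    {"dx":0.463,"dy":-0.143,"dz":0.114,"roll":0.257,"hand":0.05},
  ],
)

```text
time: 1.6
ee_pos: [0.5744, -0.223, 0.2914]
tcp_rot: [180.0, -0.0, 5.4]
wrist_force: [-0.8, -0.3, -0.6]
opening: 0.0495
```

```bash
python3 go.py .5755 -.222 .19 5.5; python3 -c "
from h import *
print(bot.get_obs()['opening'],bot.get_obs()['tcp_rot'])
c=bot.camera('scene'); save(c,'s1')
im=cv2.imread('pics/s1.png')[200:320,170:330]; cv2.imwrite('pics/s1c.png',cv2.resize(im,None,fx=4,fy=4,interpolation=2))"
```

```text
d [ 0.0011 -0.0009  0.1014] roll rad -0.0019 rows>= 2.4 t 1.6 tips 0.1734 q [-21.  13.   7.  84.  -0. 153.] F [-0.8 -0.3 -0.6] tcp [ 0.5744 -0.223   0.2914]
0.04946872502926698 [ 1.79972987e+02 -4.67109244e-02  5.39037252e+00]
```

View pics/s1c.png

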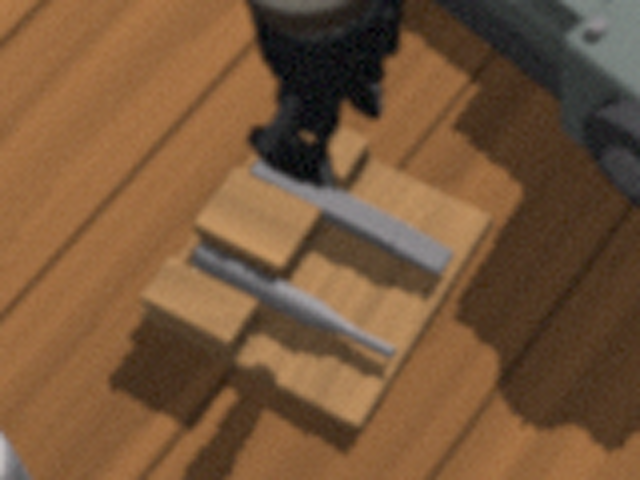

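The picture (4x crop) shows the gripper straddling the chisel just past the cheeks, with the edge end free at about (430,255) and the punch untouched. Joint 6 would run out of range at the bed, so I'll turn the gripper half round first.

>>> drive_tool(
  plan=[
    {"roll":-0.12},
    {"roll":-0.24},
    {"roll":-0.36},
    {"roll":-0.48},
    {"roll":-0.6},
    {"roll":-0.72},
    {"roll":-0.84},
    {"roll":-0.96},
    {"roll":-1.08},
    {"roll":-1.2},
    {"roll":-1.32},
    {"roll":-1.44},
    {"roll":-1.57},
    {"roll":-1.57},
  ],
)

```text
invalid input at $.plan[0]: expected keys dx, dy, dz, roll, hand
```

>>> drive_tool(
  plan=[
    {"roll":-0.12},
    {"roll":-0.24},
    {"roll":-0.36},
    {"roll":-0.48},
    {"roll":-0.6},
    {"roll":-0.72},
    {"roll":-0.84},
    {"roll":-0.96},
    {"roll":-1.08},
    {"roll":-1.2},
    {"roll":-1.32},
    {"roll":-1.44},
    {"roll":-1.57},
    {"roll":-1.57},
  ],
)

```text
invalid input at $.plan[0]: expected keys dx, dy, dz, roll, hand
```

```bash
python3 go.py .5755 -.222 .19 -174.5; python3 -c "
from h import *
print(bot.get_obs()['tcp_rot'])"
```

```text
d [ 0.0011 -0.0008  0.1013] roll rad 3.1399 rows>= 25.1 t 1.65 tips 0.1734 q [-21.  13.   7.  84.  -0. 153.] F [0.2 0.2 0.2] tcp [ 0.5744 -0.2228  0.2913]
[ 1.79976253e+02 -4.25482097e-02  5.40072157e+00]
```

>>> drive_tool(
  plan=[
    {"dx":0,"dy":0,"dz":0,"roll":-1.57,"hand":0.05},
    {"dx":0,"dy":0,"dz":0,"roll":-1.57,"hand":0.05},
    {"dx":0,"dy":0,"dz":0,"roll":-1.57,"hand":0.05},
    {"dx":0,"dy":0,"dz":0,"roll":-1.57,"hand":0.05},
    {"dx":0,"dy":0,"dz":0,"roll":-1.57,"hand":0.05},
    {"dx":0,"dy":0,"dz":0,"roll":-1.57,"hand":0.05},
    {"dx":0,"dy":0,"dz":0,"roll":-1.57,"hand":0.05},
    {"dx":0,"dy":0,"dz":0,"roll":-1.57,"hand":0.05},
    {"dx":0,"dy":0,"dz":0,"roll":-1.57,"hand":0.05},
    {"dx":0,"dy":0,"dz":0,"roll":-1.57,"hand":0.05},
    {"dx":0,"dy":0,"dz":0,"roll":-1.57,"hand":0.05},
    {"dx":0,"dy":0,"dz":0,"roll":-1.57,"hand":0.05},
    {"dx":0,"dy":0,"dz":0,"roll":-1.57,"hand":0.05},
  ],
)

```text
time: 2.73
ee_pos: [0.5747, -0.2225, 0.2911]
tcp_rot: [180.0, 0.0, 95.8]
wrist_force: [0.0, -0.4, -0.2]
opening: 0.0499
```

>>> drive_tool(
  plan=[
    {"dx":0,"dy":0,"dz":0,"roll":-1.57,"hand":0.05},
    {"dx":0,"dy":0,"dz":0,"roll":-1.57,"hand":0.05},
    {"dx":0,"dy":0,"dz":0,"roll":-1.57,"hand":0.05},
    {"dx":0,"dy":0,"dz":0,"roll":-1.57,"hand":0.05},
    {"dx":0,"dy":0,"dz":0,"roll":-1.57,"hand":0.05},
    {"dx":0,"dy":0,"dz":0,"roll":-1.57,"hand":0.05},
    {"dx":0,"dy":0,"dz":0,"roll":-1.57,"hand":0.05},
    {"dx":0,"dy":0,"dz":0,"roll":-1.57,"hand":0.05},
    {"dx":0,"dy":0,"dz":0,"roll":-1.57,"hand":0.05},
    {"dx":0,"dy":0,"dz":0,"roll":-1.57,"hand":0.05},
    {"dx":0,"dy":0,"dz":0,"roll":-1.57,"hand":0.05},
    {"dx":0,"dy":0,"dz":0,"roll":-1.57,"hand":0.05},
    {"dx":0,"dy":0,"dz":0,"roll":-1.57,"hand":0.05},
    {"dx":0,"dy":0,"dz":0,"roll":-1.57,"hand":0.05},
  ],
)

```text
time: 3.9
ee_pos: [0.5747, -0.2225, 0.2911]
tcp_rot: [-180.0, 0.0, -174.5]
wrist_force: [0.1, -0.2, -0.2]
opening: 0.05
```

```bash
python3 go.py .5755 -.222 .19 -174.5; python3 -c "
from h import *
print(bot.get_obs()['tcp_rot'])"
```

```text
d [-0.0008  0.0004  0.1011] roll rad 0.0005 rows>= 2.4 t 3.9 tips 0.1734 q [-21.  13.   7.  84.  -0. -27.] F [ 0.1 -0.2 -0.2] tcp [ 0.5747 -0.2225  0.2911]
[-1.79984581e+02  2.59969830e-02 -1.74472850e+02]
```

>>> drive_tool(
  plan=[
    {"dx":0,"dy":0,"dz":0.03,"roll":0,"hand":0.05},
    {"dx":0,"dy":0,"dz":0.06,"roll":0,"hand":0.05},
    {"dx":0,"dy":0,"dz":0.085,"roll":0,"hand":0.05},
    {"dx":0,"dy":0,"dz":0.1,"roll":0,"hand":0.05},
    {"dx":0,"dy":0,"dz":0.1,"roll":0,"hand":0.05},
    {"dx":0,"dy":0,"dz":0.1,"roll":0,"hand":0.05},
    {"dx":0,"dy":0,"dz":0.1,"roll":0,"hand":0.03},
    {"dx":0,"dy":0,"dz":0.1,"roll":0,"hand":0.005},
    {"dx":0,"dy":0,"dz":0.1,"roll":0,"hand":0.005},
    {"dx":0,"dy":0,"dz":0.1,"roll":0,"hand":0.005},
    {"dx":0,"dy":0,"dz":0.1,"roll":0,"hand":0.005},
    {"dx":0,"dy":0,"dz":0.1,"roll":0,"hand":0.005},
    {"dx":0,"dy":0,"dz":0.1,"roll":0,"hand":0.005},
  ],
  force=60,
)

```text
time: 4.98
ee_pos: [0.5756, -0.2222, 0.1927]
tcp_rot: [-179.9, 0.2, -174.6]
wrist_force: [-1.5, 0.2, 5.9]
opening: 0.016
```

>>> drive_tool(
  plan=[
    {"dx":0,"dy":0,"dz":-0.02,"roll":0,"hand":0.005},
    {"dx":0,"dy":0,"dz":-0.05,"roll":0,"hand":0.005},
    {"dx":0,"dy":0,"dz":-0.08,"roll":0,"hand":0.005},
    {"dx":0,"dy":0,"dz":-0.11,"roll":0,"hand":0.005},
    {"dx":0,"dy":0,"dz":-0.12,"roll":0,"hand":0.005},
    {"dx":0,"dy":0,"dz":-0.12,"roll":0,"hand":0.005},
    {"dx":0,"dy":0,"dz":-0.12,"roll":0,"hand":0.005},
  ],
)

```text
time: 5.57
ee_pos: [0.5752, -0.222, 0.3098]
tcp_rot: [180.0, -0.0, -174.6]
wrist_force: [-0.4, -0.2, -3.9]
opening: 0.0163
```

Run:
```python
from meas import *
c=bot.camera('scene'); save(c,'s2'); np.savez('s2.npz',**c)
im=cv2.imread('pics/s2.png')[140:320,160:360]; cv2.imwrite('pics/s2c.png',cv2.resize(im,None,fx=3,fy=3,interpolation=2))
o=bot.get_obs(); print(o['time'],o['opening'],o['ee_pos'],o['wrist_force'],o['torque'])
```

```text
5.6167 0.016447590324364984 [ 0.57495528 -0.22188383  0.3086293 ] [-0.27808191 -0.32196408 -4.07628135] [-0.04785691 -0.04540058 -0.00292547]
```

View pics/s2c.png

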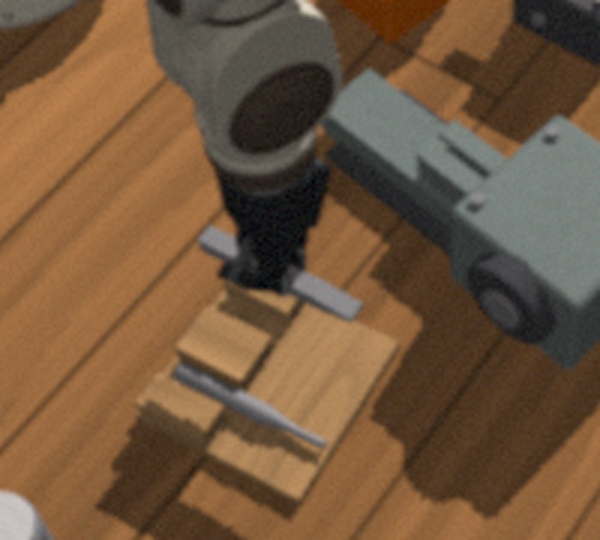

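The chisel is held: head near crop (205,240), edge near (350,305). The punch is still in its groove. Next I'll measure tilt and in-hand position.

```bash
python3 - <<'E'
from meas import *
c=np.load('s2.npz'); C=cloud(c); s=cv2.cvtColor(c['frame'],cv2.COLOR_RGB2HSV)[...,1]; v=c['frame'].max(-1)
P0=np.array([.575,-.2219]); a=np.radians(5.4); ax=np.array([np.cos(a),np.sin(a)])
d=C[...,:2]-P0; L=d@ax; W=d@np.array([-ax[1],ax[0]])
m=(abs(L)<.1)&(abs(W)<.02)&(C[...,2]>.11)&(C[...,2]<.16)&(s<70)&(v>80)
P=C[m];l=L[m];w=W[m]; print(m.sum(),l.min(),l.max())
for x in np.arange(-.09,.09,.01):
    k=abs(l-x)<.005
    if k.sum(): print(x.round(3),k.sum(),'w',w[k].mean().round(4),'z',np.percentile(P[k,2],[50,90]).round(4))
E
python3 go.py .49 .0165 .30 171
```

```text
273 -0.08223039612306773 0.06744729555642345
-0.08 20 w -0.0004 z [0.1465 0.1499]
-0.07 26 w -0.0 z [0.1477 0.15  ]
-0.06 28 w -0.0005 z [0.1477 0.1509]
-0.05 15 w -0.0037 z [0.1473 0.1503]
0.01 13 w 0.0003 z [0.1473 0.1497]
0.02 32 w -0.0005 z [0.1465 0.1501]
0.03 30 w -0.0011 z [0.1466 0.149 ]
0.04 35 w -0.0003 z [0.1444 0.1469]
0.05 29 w -0.0008 z [0.1436 0.1459]
0.06 32 w -0.0014 z [0.1417 0.1445]
0.07 13 w 0.0005 z [0.1398 0.1434]
d [0.0622 0.2453 0.009 ] roll rad 0.2512 rows>= 6.1 t 5.6167 tips 0.1734 q [-21.  13.   9.  86.   0. -26.] F [-0.3 -0.3 -4.1] tcp [ 0.575  -0.2219  0.3086]
```

>>> drive_tool(
  plan=[
    {"dx":0.03,"dy":0.03,"dz":0,"roll":0.05,"hand":0.005},
    {"dx":0.05,"dy":0.065,"dz":0,"roll":0.12,"hand":0.005},
    {"dx":0.065,"dy":0.1,"dz":0,"roll":0.2,"hand":0.005},
    {"dx":0.066,"dy":0.135,"dz":0,"roll":0.25,"hand":0.005},
    {"dx":0.066,"dy":0.17,"dz":0,"roll":0.251,"hand":0.005},
    {"dx":0.066,"dy":0.205,"dz":0,"roll":0.251,"hand":0.005},
    {"dx":0.066,"dy":0.235,"dz":0,"roll":0.251,"hand":0.005},
    {"dx":0.066,"dy":0.246,"dz":0,"roll":0.251,"hand":0.005},
    {"dx":0.066,"dy":0.246,"dz":0,"roll":0.251,"hand":0.005},
    {"dx":0.066,"dy":0.246,"dz":0,"roll":0.251,"hand":0.005},
    {"dx":0.066,"dy":0.246,"dz":0,"roll":0.251,"hand":0.005},
  ],
)

```text
time: 6.53
ee_pos: [0.4862, 0.0161, 0.3096]
tcp_rot: [-180.0, -0.1, 171.0]
wrist_force: [0.1, -0.6, -3.5]
opening: 0.0162
```

```bash
python3 go.py .4857 .0173 .224 171;python3 -c "
from h import *
print(bot.get_obs()['tcp_rot'])"
```

```text
d [0.0006 0.0012 0.0856] roll rad -0.0001 rows>= 2.1 t 6.5333 tips 0.1734 q [  2.  -4. -10.  85.  -0.  11.] F [ 0.1 -0.6 -3.5] tcp [0.4862 0.0161 0.3096]
[-1.79961736e+02 -9.11723455e-02  1.70994870e+02]
```

>>> drive_tool(
  plan=[
    {"dx":0,"dy":0.001,"dz":0.03,"roll":0,"hand":0.005},
    {"dx":0,"dy":0.001,"dz":0.06,"roll":0,"hand":0.005},
    {"dx":0,"dy":0.001,"dz":0.075,"roll":0,"hand":0.005},
    {"dx":0,"dy":0.001,"dz":0.082,"roll":0,"hand":0.005},
    {"dx":0,"dy":0.001,"dz":0.082,"roll":0,"hand":0.005},
    {"dx":0,"dy":0.001,"dz":0.082,"roll":0,"hand":0.005},
    {"dx":0,"dy":0.001,"dz":0.082,"roll":0,"hand":0.005},
  ],
)

```text
time: 7.12
ee_pos: [0.487, 0.0173, 0.23]
tcp_rot: [180.0, 0.1, 171.0]
wrist_force: [1.5, -0.2, -2.3]
opening: 0.016
```

```bash
python3 - <<'E'
from meas import *
c=bot.camera('scene'); save(c,'s3')
im=cv2.imread('pics/s3.png')[110:260,230:400]; cv2.imwrite('pics/s3c.png',cv2.resize(im,None,fx=4,fy=4,interpolation=2))
E
python3 go.py .5469 .0076 .224 171
```

```text
d [-0.0607 -0.0003  0.0063] roll rad -0.0003 rows>= 1.5 t 7.1667 tips 0.1734 q [  2.  -3. -18.  76.  -0.  11.] F [ 0.5  0.2 -4.2] tcp [0.487  0.0174 0.2301]
```

View pics/s3c.png

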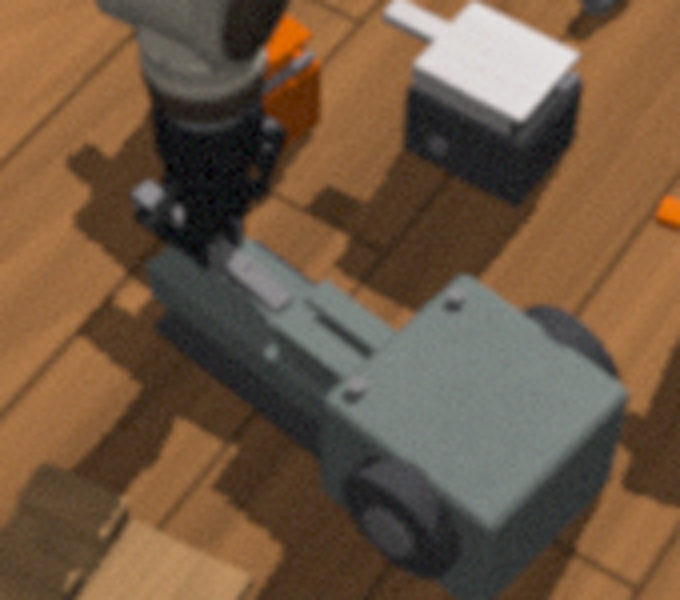

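The chisel lies just above the bed, edge at crop (280,300) right before the mouth and in line with it. I'll slide it in now.

>>> drive_tool(
  plan=[
    {"dx":0,"dy":0,"dz":0.005,"roll":0,"hand":0.005},
    {"dx":-0.008,"dy":0,"dz":0.005,"roll":0,"hand":0.005},
    {"dx":-0.016,"dy":0,"dz":0.005,"roll":0,"hand":0.005},
    {"dx":-0.024,"dy":0,"dz":0.005,"roll":0,"hand":0.005},
    {"dx":-0.032,"dy":0,"dz":0.005,"roll":0,"hand":0.005},
    {"dx":-0.04,"dy":0,"dz":0.005,"roll":0,"hand":0.005},
    {"dx":-0.048,"dy":0,"dz":0.005,"roll":0,"hand":0.005},
    {"dx":-0.056,"dy":0,"dz":0.005,"roll":0,"hand":0.005},
    {"dx":-0.06,"dy":0,"dz":0.005,"roll":0,"hand":0.005},
    {"dx":-0.06,"dy":0,"dz":0.005,"roll":0,"hand":0.005},
    {"dx":-0.06,"dy":0,"dz":0.005,"roll":0,"hand":0.005},
  ],
)

```text
time: 8.08
ee_pos: [0.5458, 0.0083, 0.2235]
tcp_rot: [-180.0, -0.0, 171.0]
wrist_force: [-0.2, 0.3, -3.3]
opening: 0.0159
```

>>> drive_tool(
  plan=[
    {"dx":0,"dy":0,"dz":0.0015,"roll":0,"hand":0.005},
    {"dx":0,"dy":0,"dz":0.003,"roll":0,"hand":0.005},
    {"dx":0,"dy":0,"dz":0.003,"roll":0,"hand":0.005},
    {"dx":0,"dy":0,"dz":0.003,"roll":0,"hand":0.005},
  ],
)

```text
time: 8.42
ee_pos: [0.5454, 0.0084, 0.2207]
tcp_rot: [180.0, -0.0, 171.0]
wrist_force: [0.5, 0.6, -2.6]
opening: 0.0162
```

>>> drive_tool(
  plan=[
    {"dx":0,"dy":0,"dz":0.001,"roll":0,"hand":0.005},
    {"dx":0,"dy":0,"dz":0.001,"roll":0,"hand":0.02},
    {"dx":0,"dy":0,"dz":0.001,"roll":0,"hand":0.03},
    {"dx":0,"dy":0,"dz":0.001,"roll":0,"hand":0.045},
    {"dx":0,"dy":0,"dz":0.001,"roll":0,"hand":0.045},
    {"dx":0,"dy":0,"dz":-0.002,"roll":0,"hand":0.045},
    {"dx":0.02,"dy":0,"dz":-0.003,"roll":0,"hand":0.045},
    {"dx":0.04,"dy":0,"dz":-0.003,"roll":0,"hand":0.045},
    {"dx":0.053,"dy":0,"dz":-0.003,"roll":0,"hand":0.045},
    {"dx":0.053,"dy":0,"dz":-0.001,"roll":0,"hand":0.045},
    {"dx":0.053,"dy":0,"dz":-0.001,"roll":0,"hand":0.045},
  ],
)

```text
time: 9.33
ee_pos: [0.4933, 0.0167, 0.2218]
tcp_rot: [180.0, 0.0, 171.0]
wrist_force: [0.1, -0.2, -1.2]
opening: 0.0451
```

Run:
```python
from meas import *
o=bot.get_obs(); print(o['time'],o['opening'],o['ee_pos'],o['wrist_force'])
c=bot.camera('scene'); save(c,'s4')
im=cv2.imread('pics/s4.png')[130:250,230:390]; cv2.imwrite('pics/s4c.png',cv2.resize(im,None,fx=4,fy=4,interpolation=2))
```

```text
9.3333 0.04507002863747277 [0.49333231 0.01666664 0.22181059] [ 0.06805893 -0.21798268 -1.17277871]
```

View pics/s4c.png

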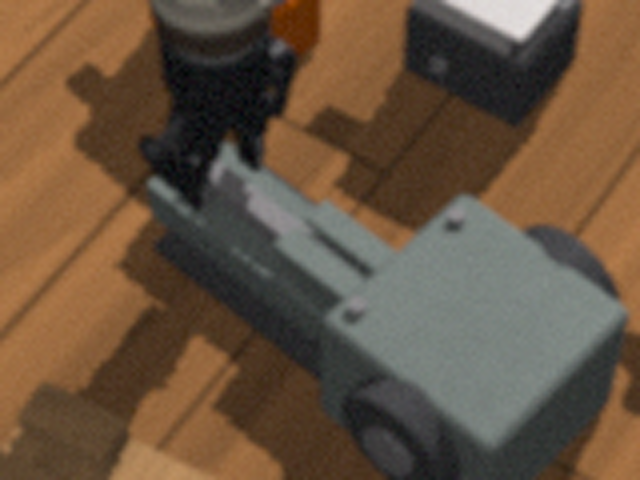

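The chisel lies on the bed with its edge in the mouth, and the open fingers straddle the head end. I'll close and push it home.

>>> drive_tool(
  plan=[
    {"dx":0,"dy":0,"dz":0,"roll":0,"hand":0.02},
    {"dx":0,"dy":0,"dz":0,"roll":0,"hand":0.005},
    {"dx":0,"dy":0,"dz":0,"roll":0,"hand":0.005},
    {"dx":0,"dy":0,"dz":0,"roll":0,"hand":0.005},
    {"dx":0,"dy":0,"dz":0,"roll":0,"hand":0.005},
    {"dx":0,"dy":0,"dz":0,"roll":0,"hand":0.005},
    {"dx":-0.006,"dy":0,"dz":0,"roll":0,"hand":0.005},
    {"dx":-0.012,"dy":0,"dz":0,"roll":0,"hand":0.005},
    {"dx":-0.018,"dy":0,"dz":0,"roll":0,"hand":0.005},
    {"dx":-0.024,"dy":0,"dz":0,"roll":0,"hand":0.005},
    {"dx":-0.03,"dy":0,"dz":0,"roll":0,"hand":0.005},
    {"dx":-0.032,"dy":0,"dz":0,"roll":0,"hand":0.005},
    {"dx":-0.032,"dy":0,"dz":0,"roll":0,"hand":0.005},
  ],
  force=40,
)

```text
time: 10.47
ee_pos: [0.5254, 0.0116, 0.2218]
tcp_rot: [180.0, -0.0, 171.0]
wrist_force: [-1.0, 0.4, 5.1]
opening: 0.0169
```

>>> drive_tool(
  plan=[
    {"dx":-0.001,"dy":0,"dz":0,"roll":0,"hand":0.005},
    {"dx":-0.002,"dy":0,"dz":0,"roll":0,"hand":0.005},
    {"dx":-0.003,"dy":0,"dz":0,"roll":0,"hand":0.005},
    {"dx":-0.004,"dy":0,"dz":0,"roll":0,"hand":0.005},
    {"dx":-0.004,"dy":0,"dz":0,"roll":0,"hand":0.005},
  ],
)

```text
time: 10.88
ee_pos: [0.5289, 0.011, 0.2218]
tcp_rot: [180.0, -0.1, 171.0]
wrist_force: [-3.6, 0.9, 6.6]
opening: 0.0168
```

>>> drive_tool(
  plan=[
    {"dx":-0.001,"dy":0,"dz":0,"roll":0,"hand":0.005},
    {"dx":-0.002,"dy":0,"dz":0,"roll":0,"hand":0.005},
    {"dx":-0.003,"dy":0,"dz":0,"roll":0,"hand":0.005},
    {"dx":-0.003,"dy":0,"dz":0,"roll":0,"hand":0.005},
  ],
)

```text
time: 11.22
ee_pos: [0.5318, 0.0106, 0.2218]
tcp_rot: [180.0, -0.1, 171.0]
wrist_force: [-3.9, 1.6, 5.6]
opening: 0.017
```

>>> drive_tool(
  plan=[
    {"dx":-0.001,"dy":0,"dz":0,"roll":0,"hand":0.005},
    {"dx":-0.002,"dy":0,"dz":0,"roll":0,"hand":0.005},
    {"dx":-0.003,"dy":0,"dz":0,"roll":0,"hand":0.005},
    {"dx":-0.003,"dy":0,"dz":0,"roll":0,"hand":0.005},
  ],
)

```text
time: 11.55
ee_pos: [0.5338, 0.0102, 0.2218]
tcp_rot: [180.0, -0.2, 171.0]
wrist_force: [-13.3, 1.5, 11.5]
opening: 0.0171
```

>>> drive_tool(
  plan=[
    {"dx":-0.001,"dy":0,"dz":0,"roll":0,"hand":0.005},
    {"dx":-0.002,"dy":0,"dz":0,"roll":0,"hand":0.005},
    {"dx":-0.002,"dy":0,"dz":0,"roll":0,"hand":0.005},
  ],
)

```text
time: 11.8
ee_pos: [0.5346, 0.0101, 0.2217]
tcp_rot: [180.0, -0.5, 171.0]
wrist_force: [-22.0, 3.6, 19.4]
opening: 0.0165
```

>>> drive_tool(
  plan=[
    {"dx":-0.001,"dy":0,"dz":0,"roll":0,"hand":0.02},
    {"dx":-0.001,"dy":0,"dz":0,"roll":0,"hand":0.045},
    {"dx":-0.001,"dy":0,"dz":0,"roll":0,"hand":0.05},
    {"dx":-0.001,"dy":0,"dz":0,"roll":0,"hand":0.05},
    {"dx":-0.001,"dy":0,"dz":-0.03,"roll":0,"hand":0.05},
    {"dx":-0.001,"dy":0,"dz":-0.07,"roll":0,"hand":0.05},
    {"dx":-0.001,"dy":0,"dz":-0.11,"roll":0,"hand":0.05},
    {"dx":-0.001,"dy":0,"dz":-0.12,"roll":0,"hand":0.05},
    {"dx":-0.001,"dy":0,"dz":-0.12,"roll":0,"hand":0.05},
  ],
)

```text
time: 12.55
ee_pos: [0.5385, 0.0096, 0.3458]
tcp_rot: [179.9, 0.4, 171.0]
wrist_force: [0.1, -0.2, 0.3]
opening: 0.0497
```

```bash
python3 go.py .4932 .265 .30 178.3
```

```text
d [0.0849 0.2452 0.0455] roll rad -0.1272 rows>= 6.3 t 12.55 tips 0.1734 q [ 1.  2.  1. 88. -0. 10.] F [ 0.1 -0.2  0.3] tcp [0.5385 0.0096 0.3458]
```

>>> drive_tool(
  plan=[
    {"dx":0.085,"dy":0.245,"dz":0.02,"roll":-0.127,"hand":0.05},
    {"dx":0.085,"dy":0.245,"dz":0.02,"roll":-0.127,"hand":0.05},
    {"dx":0.085,"dy":0.245,"dz":0.02,"roll":-0.127,"hand":0.05},
    {"dx":0.085,"dy":0.245,"dz":0.02,"roll":-0.127,"hand":0.05},
    {"dx":0.085,"dy":0.245,"dz":0.02,"roll":-0.127,"hand":0.05},
    {"dx":0.085,"dy":0.245,"dz":0.02,"roll":-0.127,"hand":0.05},
    {"dx":0.085,"dy":0.245,"dz":0.02,"roll":-0.127,"hand":0.05},
    {"dx":0.085,"dy":0.245,"dz":0.02,"roll":-0.127,"hand":0.05},
    {"dx":0.085,"dy":0.245,"dz":0.02,"roll":-0.127,"hand":0.05},
    {"dx":0.085,"dy":0.245,"dz":0.02,"roll":-0.127,"hand":0.05},
  ],
)

```text
time: 13.38
ee_pos: [0.4923, 0.264, 0.3212]
tcp_rot: [-180.0, -0.0, 178.3]
wrist_force: [0.7, -0.5, -0.1]
opening: 0.0497
```

```bash
python3 - <<'E'
from meas import *
M=np.array([.5667,.0045]); a=np.radians(-9); ax=np.array([np.cos(a),np.sin(a)])
for n in('top','scene'):
    c=bot.camera(n); np.savez(n+'5.npz',**c); save(c,n+'5'); C=cloud(c); d=C[...,:2]-M; L=d@ax; W=d@np.array([-ax[1],ax[0]]); Z=C[...,2]
    m=(L>-.13)&(L<.0)&(abs(W)<.03)&(Z>.051)&(Z<.066); m=big(m)
    print(n,m.sum(),'L',L[m].min().round(4),L[m].max().round(4),'W',W[m].mean().round(4),np.ptp(W[m]).round(3),'z',np.median(Z[m]).round(4))
t=cv2.imread('pics/top5.png')[170:260,290:390]; s=cv2.imread('pics/scene5.png')[140:240,240:360]
cv2.imwrite('pics/c5.png',np.hstack([cv2.resize(t,(400,400),interpolation=2),cv2.resize(s,(400,400),interpolation=2)]))
E
python3 go.py .4932 .265 .252 178.3
```

```text
top 124 L -0.0649 -0.0008 W -0.0017 0.018 z 0.0573
scene 121 L -0.0642 -0.0002 W -0.0004 0.021 z 0.0579
d [-0.0006  0.0014  0.0696] roll rad -0.002 rows>= 1.7 t 13.4833 tips 0.1734 q [28.  5.  1. 86. -0. 30.] F [0.6 0.7 0.1] tcp [0.4925 0.2636 0.3216]
```

View pics/c5.png

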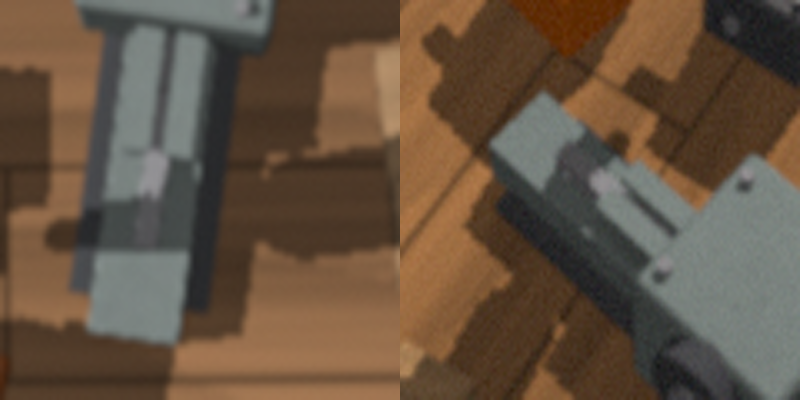

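The chisel is home: both views put its head 65 mm before the mouth, as the task gives for fully loaded, centred and flat. Left crop: the steel enters the slot at (152,165). Next I'll take the tab.

>>> drive_tool(
  plan=[
    {"dx":0,"dy":0.001,"dz":0.035,"roll":0,"hand":0.05},
    {"dx":0,"dy":0.001,"dz":0.06,"roll":0,"hand":0.05},
    {"dx":0,"dy":0.001,"dz":0.072,"roll":0,"hand":0.05},
    {"dx":0,"dy":0.001,"dz":0.072,"roll":0,"hand":0.05},
    {"dx":0,"dy":0.001,"dz":0.072,"roll":0,"hand":0.04},
    {"dx":0,"dy":0.001,"dz":0.072,"roll":0,"hand":0.03},
    {"dx":0,"dy":0.001,"dz":0.072,"roll":0,"hand":0.01},
    {"dx":0,"dy":0.001,"dz":0.072,"roll":0,"hand":0.01},
    {"dx":0,"dy":0.001,"dz":0.072,"roll":0,"hand":0.01},
    {"dx":0,"dy":0.001,"dz":0.072,"roll":0,"hand":0.01},
  ],
  force=25,
)

```text
time: 14.32
ee_pos: [0.4926, 0.2657, 0.2516]
tcp_rot: [180.0, 0.2, 178.3]
wrist_force: [0.0, -4.3, 6.5]
opening: 0.0215
```

Run:
```python
from h import *
o=bot.get_obs(); print(o['opening'],o['ee_pos'],o['tcp_rot'],o['wrist_force'],o['torque'])
f0,z0=.622-o['ee_pos'][0],.019
# planned arc: tab point rel. hinge at (129 fwd,19 up), angle th, deltas
for th in np.arange(.15,1.76,.1):
    f=.129*np.cos(th)-.019*np.sin(th); z=.129*np.sin(th)+.019*np.cos(th)
    print(round(th,2),'dx',round(-(.129-f),4),'dz',round(-(z-.019),4))
```

```text
0.021464762257059934 [0.49255867 0.26570351 0.25162249] [1.79985185e+02 1.59051627e-01 1.78274319e+02] [ 0.01046731 -4.29583284  6.52869779] [-0.90331939  0.0342069   0.08030645]
0.15 dx -0.0043 dz -0.0191
0.25 dx -0.0087 dz -0.0313
0.35 dx -0.0143 dz -0.0431
0.45 dx -0.0211 dz -0.0542
0.55 dx -0.029 dz -0.0646
0.65 dx -0.0378 dz -0.0742
0.75 dx -0.0476 dz -0.0828
0.85 dx -0.0581 dz -0.0905
0.95 dx -0.0694 dz -0.097
1.05 dx -0.0813 dz -0.1024
1.15 dx -0.0936 dz -0.1065
1.25 dx -0.1064 dz -0.1094
1.35 dx -0.1193 dz -0.111
1.45 dx -0.1323 dz -0.1113
1.55 dx -0.1453 dz -0.1104
1.65 dx -0.1581 dz -0.1081
1.75 dx -0.1707 dz -0.1045
```

>>> drive_tool(
  plan=[
    {"dx":-0.0015,"dy":0,"dz":-0.009,"roll":0,"hand":0.01},
    {"dx":-0.0043,"dy":0,"dz":-0.0191,"roll":0,"hand":0.01},
    {"dx":-0.0087,"dy":0,"dz":-0.0313,"roll":0,"hand":0.01},
    {"dx":-0.0143,"dy":0,"dz":-0.0431,"roll":0,"hand":0.01},
    {"dx":-0.0211,"dy":0,"dz":-0.0542,"roll":0,"hand":0.01},
    {"dx":-0.029,"dy":0,"dz":-0.0646,"roll":0,"hand":0.01},
    {"dx":-0.0378,"dy":0,"dz":-0.0742,"roll":0,"hand":0.01},
    {"dx":-0.0476,"dy":0,"dz":-0.0828,"roll":0,"hand":0.01},
    {"dx":-0.0476,"dy":0,"dz":-0.0828,"roll":0,"hand":0.01},
  ],
)

```text
time: 15.07
ee_pos: [0.5407, 0.2643, 0.3345]
tcp_rot: [180.0, 0.1, 178.3]
wrist_force: [-4.3, -4.1, 4.3]
opening: 0.0212
```

>>> drive_tool(
  plan=[
    {"dx":-0.0105,"dy":0,"dz":-0.0077,"roll":0,"hand":0.01},
    {"dx":-0.0218,"dy":0,"dz":-0.0142,"roll":0,"hand":0.01},
    {"dx":-0.0337,"dy":0,"dz":-0.0196,"roll":0,"hand":0.01},
    {"dx":-0.046,"dy":0,"dz":-0.0237,"roll":0,"hand":0.01},
    {"dx":-0.0588,"dy":0,"dz":-0.0266,"roll":0,"hand":0.01},
    {"dx":-0.0717,"dy":0,"dz":-0.0282,"roll":0,"hand":0.01},
    {"dx":-0.0847,"dy":0,"dz":-0.0285,"roll":0,"hand":0.01},
    {"dx":-0.0977,"dy":0,"dz":-0.0276,"roll":0,"hand":0.01},
    {"dx":-0.1105,"dy":0,"dz":-0.0253,"roll":0,"hand":0.01},
    {"dx":-0.117,"dy":0,"dz":-0.0235,"roll":0,"hand":0.01},
    {"dx":-0.117,"dy":0,"dz":-0.0235,"roll":0,"hand":0.01},
    {"dx":-0.117,"dy":0,"dz":-0.0235,"roll":0,"hand":0.01},
  ],
)

```text
time: 16.07
ee_pos: [0.6569, 0.261, 0.3568]
tcp_rot: [180.0, 0.1, 178.3]
wrist_force: [1.6, -2.0, 2.6]
opening: 0.0215
```

Run:
```python
from h import *
c=bot.camera('scene'); save(c,'s6')
im=cv2.imread('pics/s6.png')[20:180,250:450]; cv2.imwrite('pics/s6c.png',cv2.resize(im,None,fx=3,fy=3,interpolation=2))
```

```text
(no output)
```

View pics/s6c.png

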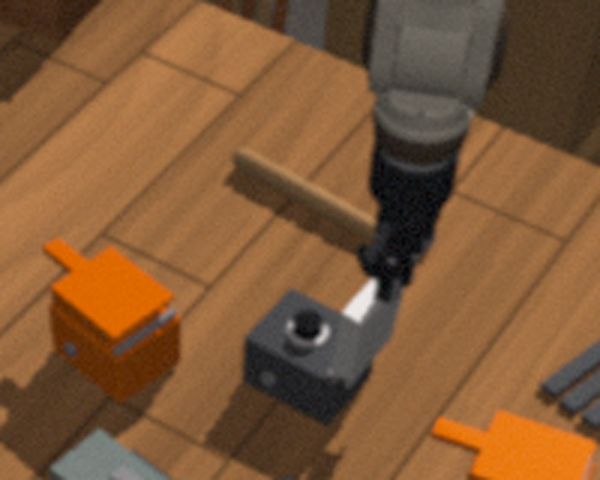

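The cover stands open in the grip and the switch is exposed at crop (307,325). I'll release and back off upward.

>>> drive_tool(
  plan=[
    {"dx":0,"dy":0,"dz":0,"roll":0,"hand":0.03},
    {"dx":0,"dy":0,"dz":0,"roll":0,"hand":0.05},
    {"dx":0,"dy":0,"dz":0,"roll":0,"hand":0.05},
    {"dx":0,"dy":0,"dz":0,"roll":0,"hand":0.05},
    {"dx":0,"dy":0,"dz":0,"roll":0,"hand":0.05},
    {"dx":0,"dy":0,"dz":0,"roll":0,"hand":0.05},
    {"dx":0,"dy":0,"dz":-0.02,"roll":0,"hand":0.05},
    {"dx":0,"dy":0,"dz":-0.05,"roll":0,"hand":0.05},
    {"dx":0.02,"dy":0,"dz":-0.06,"roll":0,"hand":0.05},
    {"dx":0.06,"dy":0,"dz":-0.06,"roll":0,"hand":0.03},
    {"dx":0.1,"dy":0,"dz":-0.05,"roll":0,"hand":0.0},
    {"dx":0.12,"dy":0,"dz":-0.03,"roll":0,"hand":0.0},
    {"dx":0.12,"dy":0,"dz":-0.02,"roll":0,"hand":0.0},
    {"dx":0.12,"dy":0,"dz":-0.02,"roll":0,"hand":0.0},
  ],
)

```text
time: 17.28
ee_pos: [0.5356, 0.2646, 0.3742]
tcp_rot: [-179.9, -0.1, 178.3]
wrist_force: [-0.4, 0.2, 0.3]
opening: 0.0002
```

```bash
python3 - <<'E'
from meas import *
c=bot.camera('scene'); save(c,'s7'); np.savez('s7.npz',**c); C=cloud(c); X,Y,Z=C[...,0],C[...,1],C[...,2]
im=cv2.imread('pics/s7.png')[60:180,290:450]; cv2.imwrite('pics/s7c.png',cv2.resize(im,None,fx=4,fy=4,interpolation=2))
v=c['frame'].max(-1)
m=(X>.53)&(X<.61)&(Y>.22)&(Y<.31)&(Z>.079)&(Z<.10); m=big(m); P=C[m]; print('switch',m.sum(),P.mean(0).round(4),np.percentile(P,[3,97],axis=0).round(4))
m=(X>.61)&(X<.72)&(Y>.2)&(Y<.32)&(Z>.10)&(Z<.25); P=C[m]
for z in np.arange(.1,.22,.02):
    q=P[abs(P[:,2]-z)<.01]; print(z.round(2),len(q),np.median(q,axis=0).round(3) if len(q) else '')
E
python3 go.py .570 .2627 .27 178.3
```

```text
switch 82 [0.57   0.2611 0.0866] [[0.5555 0.2481 0.08  ]
 [0.5838 0.2772 0.0909]]
0.1 22 [0.645 0.22  0.104]
0.12 39 [0.648 0.22  0.117]
0.14 40 [0.656 0.22  0.139]
0.16 175 [0.66  0.244 0.164]
0.18 17 [0.676 0.251 0.18 ]
0.2 37 [0.685 0.253 0.205]
d [-0.0335 -0.0008  0.1055] roll rad 0.0003 rows>= 2.7 t 17.3333 tips 0.1734 q [26. 11. 14. 93. -0. 28.] F [-0.1  0.5  0.7] tcp [0.5366 0.2645 0.3755]
```

View pics/s7c.png

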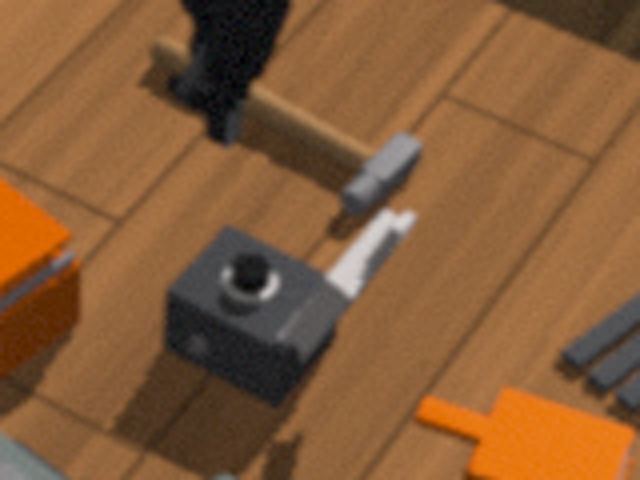

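The cover stays open and leans back, clear of the switch at crop (250,270). Measured switch top: (0.570, 0.262, 0.087), as predicted. I'll press with closed fingers.

>>> drive_tool(
  plan=[
    {"dx":-0.0335,"dy":0,"dz":0.03,"roll":0,"hand":0},
    {"dx":-0.0335,"dy":0,"dz":0.065,"roll":0,"hand":0},
    {"dx":-0.0335,"dy":0,"dz":0.095,"roll":0,"hand":0},
    {"dx":-0.0335,"dy":0,"dz":0.105,"roll":0,"hand":0},
    {"dx":-0.0335,"dy":0,"dz":0.105,"roll":0,"hand":0},
    {"dx":-0.0335,"dy":0,"dz":0.105,"roll":0,"hand":0},
  ],
)

```text
time: 17.83
ee_pos: [0.5709, 0.2636, 0.2724]
tcp_rot: [180.0, 0.0, 178.3]
wrist_force: [-0.2, -0.8, 0.7]
opening: 0.0001
```

>>> drive_tool(
  plan=[
    {"dx":0,"dy":0,"dz":0.003,"roll":0,"hand":0},
    {"dx":0,"dy":0,"dz":0.006,"roll":0,"hand":0},
    {"dx":0,"dy":0,"dz":0.009,"roll":0,"hand":0},
    {"dx":0,"dy":0,"dz":0.011,"roll":0,"hand":0},
    {"dx":0,"dy":0,"dz":0.013,"roll":0,"hand":0},
    {"dx":0,"dy":0,"dz":0.014,"roll":0,"hand":0},
    {"dx":0,"dy":0,"dz":0.014,"roll":0,"hand":0},
    {"dx":0,"dy":0,"dz":0.014,"roll":0,"hand":0},
  ],
)

```text
time: 18.5
ee_pos: [0.5702, 0.2636, 0.2572]
tcp_rot: [180.0, 0.0, 178.3]
wrist_force: [1.7, 1.1, 1.9]
opening: 0.0003
```

>>> drive_tool(
  plan=[
    {"dx":0,"dy":0,"dz":0.0015,"roll":0,"hand":0},
    {"dx":0,"dy":0,"dz":0.003,"roll":0,"hand":0},
    {"dx":0,"dy":0,"dz":0.004,"roll":0,"hand":0},
    {"dx":0,"dy":0,"dz":0.004,"roll":0,"hand":0},
  ],
)

```text
time: 18.83
ee_pos: [0.5702, 0.2636, 0.2527]
tcp_rot: [180.0, -0.0, 178.3]
wrist_force: [1.2, 0.4, 1.5]
opening: -0.0
```

>>> drive_tool(
  plan=[
    {"dx":0,"dy":0,"dz":0.001,"roll":0,"hand":0},
    {"dx":0,"dy":0,"dz":0.0015,"roll":0,"hand":0},
    {"dx":0,"dy":0,"dz":0.0015,"roll":0,"hand":0},
  ],
)

```text
time: 19.08
ee_pos: [0.5701, 0.2635, 0.2524]
tcp_rot: [180.0, 0.0, 178.3]
wrist_force: [-0.5, -0.2, 8.7]
opening: -0.0
```

Bottomed out: the force jumped to 8.7 N at TCP z 0.2524, the predicted fully-down height. One more small push, then I'll retreat.

>>> drive_tool(
  plan=[
    {"dx":0,"dy":0,"dz":0.001,"roll":0,"hand":0},
    {"dx":0,"dy":0,"dz":0.001,"roll":0,"hand":0},
  ],
)

```text
time: 19.25
ee_pos: [0.57, 0.2635, 0.2523]
tcp_rot: [180.0, 0.1, 178.3]
wrist_force: [-4.1, -1.2, 15.2]
opening: 0.0003
```

>>> drive_tool(
  plan=[
    {"dx":0,"dy":0,"dz":-0.03,"roll":0,"hand":0},
    {"dx":0,"dy":0,"dz":-0.07,"roll":0,"hand":0},
    {"dx":0.03,"dy":0,"dz":-0.1,"roll":0,"hand":0},
    {"dx":0.07,"dy":-0.02,"dz":-0.12,"roll":0,"hand":0},
    {"dx":0.1,"dy":-0.05,"dz":-0.14,"roll":0,"hand":0},
    {"dx":0.13,"dy":-0.08,"dz":-0.15,"roll":0,"hand":0},
    {"dx":0.13,"dy":-0.08,"dz":-0.15,"roll":0,"hand":0},
    {"dx":0.13,"dy":-0.08,"dz":-0.15,"roll":0,"hand":0},
    {"dx":0.13,"dy":-0.08,"dz":-0.15,"roll":0,"hand":0},
  ],
)

```text
time: 20.0
ee_pos: [0.4375, 0.1871, 0.4009]
tcp_rot: [180.0, 0.1, 178.3]
wrist_force: [0.3, -0.1, -0.0]
opening: 0.0
```

Run:
```python
from meas import *
M=np.array([.5667,.0045]); a=np.radians(-9); ax=np.array([np.cos(a),np.sin(a)])
for n in('top','scene'):
    c=bot.camera(n); save(c,n+'8'); C=cloud(c); X,Y,Z=C[...,0],C[...,1],C[...,2]; d=C[...,:2]-M; L=d@ax; W=d@np.array([-ax[1],ax[0]])
    m=big((L>-.13)&(L<.0)&(abs(W)<.03)&(Z>.051)&(Z<.066)); print(n,'chisel head',L[m].min().round(4))
    m=(np.hypot(X-.570,Y-.262)<.010)&(Z>.06)&(Z<.1); print(' switch z',m.sum(),np.median(Z[m]).round(4))
    C0=cloud(np.load(n+'0.npz')); b=np.load(n+'0.npz')
    for nm,(x0,x1,y0,y1,z0,z1) in dict(tin=(.44,.56,-.56,-.44,.09,.11),punch=(.48,.66,-.33,-.275,.02,.034),hammer=(.35,.65,.38,.52,.01,.06)).items():
        f=lambda K:K[(K[...,0]>x0)&(K[...,0]<x1)&(K[...,1]>y0)&(K[...,1]<y1)&(K[...,2]>z0)&(K[...,2]<z1)].mean(0).round(4)
        print(' ',nm,f(C0),f(C))
o=bot.get_obs(); print(o['time'],o['ee_pos'],o['wrist_force'])
```

```text
top chisel head -0.0653
 switch z 33 0.0774
  tin [ 0.5062 -0.5096  0.0988] [ 0.5058 -0.5099  0.0989]
  punch [ 0.5558 -0.2984  0.0279] [ 0.554  -0.2997  0.0274]
  hammer [0.4875 0.4844 0.022 ] [0.4873 0.4846 0.0223]
scene chisel head -0.0643
 switch z 25 0.0796
  tin [ 0.5107 -0.5107  0.0994] [ 0.5109 -0.5108  0.0993]
  punch [ 0.5636 -0.2947  0.0274] [ 0.5621 -0.296   0.0274]
  hammer [0.4953 0.483  0.0222] [0.4947 0.4833 0.0222]
20.1 [0.4382996  0.18777465 0.39971413] [-0.22366775  0.36315911  0.14358199]
```

View pics/scene8.png

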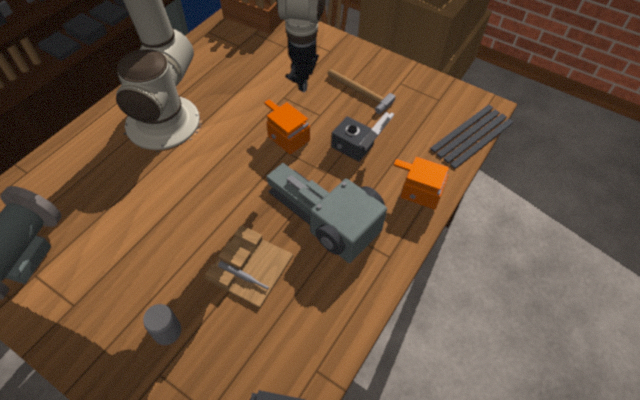

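The view shows the chisel in the tunnel (300,190), the cover open (383,125), the switch down (352,131), the punch in its groove (243,275), and the hammer and tin in place. The arm is clear, so I'll hand in.

```bash
python3 -c "
from workcell import bot
print(bot.job_done())"
```

```text
the job is handed in; nothing more can be done
None
```

The job is done and handed in at about 20 s. I took the chisel from the rack, started it into the tunnel, set it down, took it again near its head and pushed it against the stop. Then I opened the guard cover by its tab and pressed the switch fully down.

**Last checks:**
- **Chisel:** pushing met firm resistance of about 22 N. The two cameras put the head 64 and 65 mm before the mouth, against 65 mm expected when fully loaded.
- **Cover:** after release it fell back and stayed open, also through the press.
- **Switch:** its top now measures 77 and 80 mm above the bench in the two views. It should be 79 mm when fully down. It bottomed at 15 N.
- **Bystanders:** the tin and hammer are within 0.6 mm of their starting measurements. The punch is in its groove; its measured average shifted about 2 mm, which I put down to measurement noise and shadow. I never touched it or the orange look-alikes.

Two small disagreements: the gripper read 16–17 mm on the 18 mm chisel shank, and contact with the stop came about 2–3 mm beyond my prediction, about the size of the calibration error. No check failed.

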